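Slide the brass spacer over the polishing spindle and lock it in

ROBOT

A 6-joint arm with a two-finger parallel gripper is mounted at the origin on a cart in front of the work surface, level with it; the furniture and walls round the work are solid. World frame = base frame: x ahead of the robot, y to its left, z up, the work surface at z = 0. Lengths are in m, angles in rad, forces in N, time in s.
With the tool pointing down it reaches from about 0.275 to 0.85 m from the base axis. Payload 19 kg.
Tool frame: the origin (TCP) lies midway between the tips of the shut fingers; the grasp point (between the pads) lies 19 mm behind it; z points along the fingers, y is the line along which they close (so a half turn about z gives the same grasp; the last joint's range is limited). The gripper opens to 85 mm and grips with 20 to 120 N. Pads are 22 mm wide; open, the fingers measure 114 mm over their backs; the gripper's body (76 mm by 85 mm) begins 54 mm behind the grasp point. The pads swing forward as they close: fully open they stand 13 mm farther back than shut.
Start: joints at [1.138, 0.15, 1.437, -0, 1.554, -0.134], TCP at [0.169, 0.549, 0.231] pointing down, gripper open.
Joint ranges: [-2.8, 2.8], [-0.68, 2.1], [0.12, 2.68], [-1.39, 4.53], [0.16, 2.79], [-2.81, 2.81]. Speed limits (rad/s): [1.89, 1.89, 2.22, 3.01, 3.01, 3.01].

INTERFACE

Orientations are given as a unit quaternion [x, y, z, w].
In Python, from cell import manip gives the robot as it stands. The module is installed in compiled form; this text tells all that it offers.
- The arm moves only by the tool drive_tool, never from a script. Its argument "deltas" is a list of rows, each a list of 2 entries, a list of its own where there are three numbers: the shift along the tool's x, y, z in m, then the turn about the tool's z in rad. A call has exactly 10 rows; each row shifts and turns the commanded pose from where the row before left it, along the tool's axes as they then stand; what a row does not reach is not made up. A row lasts 1/10 s, in which the tool goes at most 50 mm and 8.59 degrees, less where a joint would pass 70% of its speed; a pose out of reach is approached as far as the arm can. A call with a gripper value outside its range is refused whole. "gripper" is the finger opening in m, from 0 to 0.0854, set as the call begins (left out, the last holds). The fingers move at their own pace and stop on an object; "newtons" is the grip in N (left out, the last holds). Time passes only in rows, so rows that do not move let the fingers close, or fill a call up. It gives the time, the measured TCP pose, the force, the opening and the grip force at its end, in the units of the state.
- manip.observe(): the state, without advancing time (a new reading comes with each control period).
- manip.snapshot(name): name is "scene" or "top" or "wrist"; returns (picture, depth): 384x512x3 uint8, blue, green, red; 384x512 float32, m along the optical axis (not along the pixel's ray), 0 where there is no reading.
- manip.camera_model(name): a dict with "fx", "fy", "cx", "cy" (pixels), "world_from_camera" (4x4, takes a point from camera to world coordinates). Camera axes: x right, y down, z forward; pixel columns grow to the right and rows downward; lengths in m; the calibration is good to about 2 mm. A picture is of the moment at which its call begins: read the wrist's pose just before it. camera_model takes no time and is no camera call; for the wrist camera it gives the pose at the moment of the call.
- manip.close_job(): hands the job in; it is judged then, once.
The state is a dict: "clock": time; "joint_positions": joint angles; "qd": joint speeds; "effort": joint torques, N m; "tcp_pos": TCP position; "ee_rot": TCP orientation; "contact_force": force on the tool from outside, world axes, zero at the start; "moment": the same for the moment, N m; "gripper_width": opening from 0.0 (shut) to 1.0 (fully open); "grip_force": force on a finger pad.
Only numpy, scipy, OpenCV 4.12 (cv2) and the standard library are available. Lean on these libraries where they do the work, as an engineer would, in place of code of your own. Each camera call takes 0.05 s, during which the arm holds its last target. There are 200 camera calls.

TASK

Load the brass spacer onto the upright spindle of the green fixture: swing the keeper arm with the red knob fully open, slide the brass spacer along the deck, without lifting it, up against the V stop so that it lies centred over the shaft top, press it down over the shaft until the seat under it is fully home, then swing the keeper arm fully back over it. Leave the steel spacer and the tin, bottle and steel block standing round the fixture where they are.

Things in the scene. Friction and masses are not known exactly. Their poses are not given: they have to be found in the camera images.
- fixture: Loading fixture, a green deck plate 200 x 160 mm on pillars, fixed to the bench; origin on the bench under the deck's centre, x runs along the 200 mm side towards the V stop, y to the left of that, z up. Deck top 50 mm above the bench. A steel rim 4 mm high and 5 mm wide runs along the edge at x = -100 mm and both edges at y = +-80 mm.
- v_stop (a point): Apex of the V stop's inner faces, at deck level, x = 80, y = 0 mm in the fixture. Two fixed steel bars 6 mm high, 8 mm thick and 50 mm long at 90 degrees to each other; the V opens towards the fixture's -x, its bisector on the x axis. A 56 mm ring pushed home in it (towards +x) is centred over the spindle (0.5 mm play).
- spindle (a point): Axis of the fixed upright steel shaft (18 mm thick, nose tapered to 12 mm over 5 mm) at deck level, at x = 40, y = 0 mm in the fixture. The shaft's top is 1 mm below deck level, so a ring can be slid over it. Round it, a 66 mm hole in the deck is filled by a white ring-shaped seat (63 mm), 0.5 mm below deck level when up.
- seat (a joint): How far the white seat round the shaft has been pushed down, m: 0 up (as at the start), 0.012 fully home on its hard stop. It slides with about 6 N of friction, stays where it is left and does not spring back. A ring lying on it sinks with it over the shaft into the deck's hole.
- keeper (a joint): Angle of the keeper arm about its upright pivot, rad: 0 closed on its stop (the arm points along the fixture's -y, across the spacer's place, 20 mm towards +x of the spindle axis), growing anticlockwise seen from above (the knob swings towards the fixture's +x), 1.25 fully open on its stop. It stays where it is left; about 0.7 N at the knob moves it.
- pivot (a point): The keeper's pivot axis at deck level, at x = 60, y = 66 mm in the fixture; the pivot's top is 18 mm above the deck. The keeper arm on it is a flat steel bar 14 mm wide, 6 mm thick, its underside 8 mm above the deck: closed, it blocks a spacer from entering the V, and it can close over the spacer only when that is pressed down.
- keeper_knob (a point): Top centre of the upright red knob near the keeper's free end, 90 mm from the pivot axis. Knob 16 mm in diameter, standing 14 to 44 mm above the deck.
- brass_spacer: The brass spacer ring, 56 mm outside, bore 20.5 mm, 16 mm high, about 0.2 kg, lying flat and loose on the deck; origin at the centre of its underside.
- steel_spacer: A grey steel spacer ring, 52 mm outside, bore 24 mm, 12 mm high, lying loose on the deck, to be left there; origin at the centre of its underside.
- powder_tin: Flat round grey tin, 58 mm across, 18 mm high, loose on the bench; origin at the centre of its underside. Leave alone.
- glue_bottle: Small white bottle with a teal cap, 27 x 40 x 71 mm, loose on the bench; origin at the centre of its underside. Leave alone.
- bench_block: Plain grey steel block, 58 x 60 mm, 28 mm high, loose on the bench; origin at the centre of its underside. Leave alone.
- flex_pole (a point): Fixed obstacle: a point 0.40 m up the dark upright pole of the flex shaft stand with its black cable; it runs from the bench to 1 m, within about 50 mm of this point in x and 35 mm in y. The arm must not swing through it, nor through the lens stand beside it.
- lens_stand (a point): Fixed obstacle: top of the upright rod of the magnifier stand, 24 mm thick, 0.48 m high; its round lens reaches 140 mm further in x and 120 mm in y at 0.45 to 0.49 m height.
- glass_rim (a point): Fixed obstacle: centre of the rim of a clear drinking glass, 84 mm wide, 90 mm high.

How it is judged:
By the outcome, as a careful person would: the job done as asked, in the order asked, and still so for the second after the job is handed in, with the robot touching nothing.
It also fails if it takes over 61 s, if anything falls off the work surface, if the arm or the gripper's body presses on something with over 40 N, if the wrist force passes 120 N, or if a joint passes its speed limit or range.

## Working session

There is one attempt and no reset: what is moved stays moved. The work goes in short steps, Python scripts to look and compute and a tool call to move; the robot and the scene stay as the last step left them, time stands still between calls to the robot, and variables do not carry over. Pictures are saved under pics/ and viewed, at most 10 in all, crops included, and the job is handed in when it is done.

Besides the shell and the picture viewer there is one more tool, called after "Emit:" as name(argument=value, ...), one argument or row to a line, values as JSON. drive_tool: Moves the arm, as the interface text tells. Its arguments: {"type":"object","properties":{"deltas":{"type":"array","items":{"type":"array"}},"gripper":{"type":"number"},"newtons":{"type":"number"}},"required":["deltas"]}

```bash
mkdir -p pics; cat > h.py <<'E'
import numpy as np, cv2
from cell import manip
def cam(n):
    m=manip.camera_model(n); im,d=manip.snapshot(n); return im,d,m
def ray(m,u,v,z):
    T=np.array(m["world_from_camera"]); r=T[:3,:3]@np.array([(u-m["cx"])/m["fx"],(v-m["cy"])/m["fy"],1.])
    return T[:3,3]+r*(z-T[2,3])/r[2]
def proj(m,p):
    T=np.linalg.inv(np.array(m["world_from_camera"])); q=T[:3,:3]@np.array(p)+T[:3,3]
    return m["fx"]*q[0]/q[2]+m["cx"], m["fy"]*q[1]/q[2]+m["cy"]
E
python3 - <<'E'
from h import *
print(manip.observe())
a=cam("scene");b=cam("top")
for n,x in(("scene",a),("top",b)):
    print(n,np.round(x[2]["world_from_camera"],3).tolist(),x[2]["fx"]); np.savez(n,im=x[0],d=x[1])
    cv2.imwrite(f"pics/{n}0.png",x[0])
E
```

```text
{'clock': 0.0, 'joint_positions': array([ 1.13797180e+00,  1.50971465e-01,  1.43804540e+00,  2.40914257e-05,
        1.55378104e+00, -1.34037544e-01]), 'qd': array([ 0.00054008, -0.00157269,  0.00063685,  0.00116516,  0.0009696 ,
        0.00071164]), 'effort': array([-4.77248890e-03, -7.13028431e+01, -5.70868742e+01, -4.45393680e-04,
        8.48472555e-03,  4.11901442e-05]), 'tcp_pos': array([0.16918491, 0.54928749, 0.23067658]), 'ee_rot': array([ 1.48838588e-01,  9.88861321e-01, -5.75211397e-04, -1.80087746e-04]), 'contact_force': array([-0.11413519,  0.32714078, -1.00071651]), 'moment': array([ 0.03845883, -0.01113719, -0.02772481]), 'grip_force': 0.0, 'gripper_width': 1.0017018509589821}
scene [[0.764, -0.294, 0.574, -0.14], [-0.645, -0.355, 0.676, -0.565], [0.005, -0.887, -0.461, 0.849], [0.0, 0.0, 0.0, 1.0]] 412.7620260391978
top [[-0.02, -0.996, 0.086, 0.503], [-1.0, 0.021, 0.016, 0.238], [-0.018, -0.086, -0.996, 1.225], [0.0, 0.0, 0.0, 1.0]] 381.1840096323657
```

View pics/scene0.png

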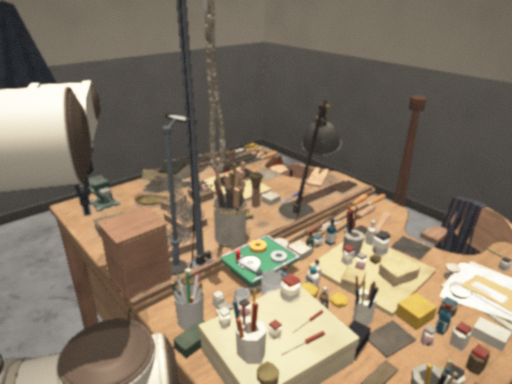

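View pics/top0.png

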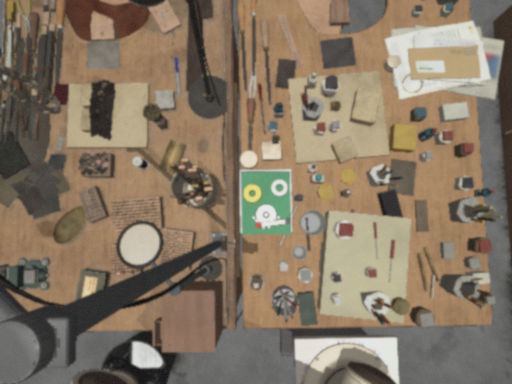

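```bash
python3 - <<'E'
from h import *
t=np.load("top.npz")["im"][130:290,180:350]; s=np.load("scene.npz")["im"][200:320,180:350]
a=cv2.resize(t,None,fx=3.6,fy=3.6,interpolation=2); b=cv2.resize(s,None,fx=4.6,fy=4.6,interpolation=2)
cv2.imwrite("pics/t1.png",a);cv2.imwrite("pics/s1.png",b)
E
```

```text
(no output)
```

View pics/t1.png

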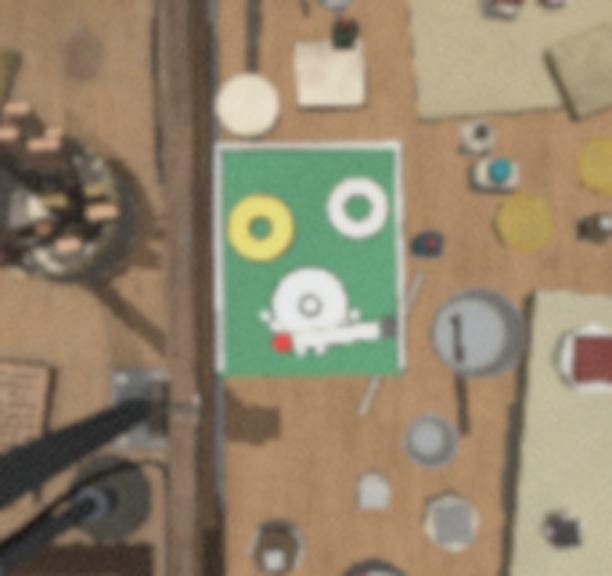

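View pics/s1.png

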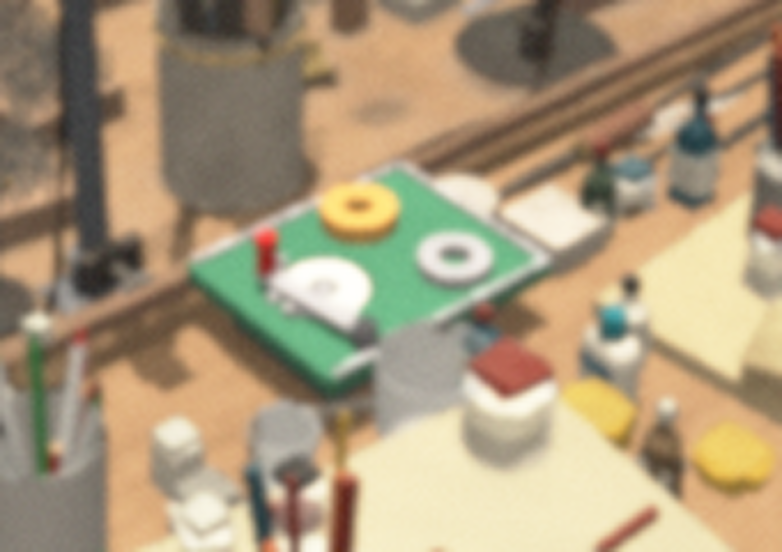

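```bash
python3 - <<'E'
from h import *
m=manip.camera_model("top"); ms=manip.camera_model("scene"); im=np.load("top.npz")["im"]
hsv=cv2.cvtColor(im,40); sub=np.zeros((384,512),np.uint8); sub[160:245,230:300]=1
g=cv2.inRange(hsv,(60,80,60),(90,255,255))*sub
c=max(cv2.findContours(g,0,1)[0],key=cv2.contourArea); r=cv2.minAreaRect(c); print("green rect",r)
for p in cv2.boxPoints(r): print(" corner",p,ray(m,*p,.05).round(4))
print(" ctr",ray(m,*r[0],.05).round(4))
def blob(mask,z,n):
    k,l,s,ce=cv2.connectedComponentsWithStats(mask)
    for i in range(1,k):
        if s[i,4]>12: print(n,s[i],ce[i].round(2),ray(m,*ce[i],z).round(4))
blob(cv2.inRange(hsv,(20,90,100),(35,255,255))*sub,.066,"brass")
blob(cv2.inRange(hsv,(0,120,80),(8,255,255))*sub,.094,"knob")
blob(cv2.inRange(hsv,(0,0,150),(180,60,255))*sub,.058,"white")
for n,u,v in(("pole",200,258),("lens",178,268)): print(n,ray(ms,u,v,0).round(3))
for n,u,v in(("pole base",208,270),("lens base",219,240)): print("top",n,ray(m,u,v,0).round(3))
print("glass rim",ray(m,180+477/3.6,130+333/3.6,.09).round(3),"lens",ray(m,140,245,.47).round(3))
E
```

```text
green rect ((265.49713134765625, 202.34910583496094), (60.555259704589844, 46.10499954223633), 88.91908264160156)
 corner [241.87756 172.51173] [0.6683 0.3105 0.05  ]
 corner [287.97437 171.64198] [0.6678 0.1673 0.05  ]
 corner [289.1167  232.18648] [0.4809 0.1687 0.05  ]
 corner [243.0199  233.05623] [0.481 0.31  0.05 ]
 ctr [0.5738 0.2391 0.05  ]
brass [243 184  19  19 241] [252.02 192.84] [0.6028 0.2796 0.066 ]
knob [256 223   4   5  15] [257.53 224.87] [0.505 0.264 0.094]
white [239 160  58  74 917] [267.78 187.96] [0.6175 0.2311 0.058 ]
white [252 204  34  25 535] [267.48 216.35] [0.5304 0.2339 0.058 ]
white [280 234   6  11  24] [282.21 239.04] [0.4607 0.1907 0.058 ]
pole [ 0.461  0.415 -0.   ]
lens [0.376 0.416 0.   ]
top pole base [0.365 0.426 0.   ]
top lens base [0.459 0.39  0.   ]
glass rim [0.509 0.101 0.09 ] lens [0.469 0.488 0.47 ]
```

```bash
python3 - <<'E'
from h import *
for n in("top","scene"):
    m=manip.camera_model(n); d=np.load(n+".npz")["d"]; T=np.array(m["world_from_camera"])
    v,u=np.mgrid[:384,:512]; P=np.stack([(u-m["cx"])/m["fx"]*d,(v-m["cy"])/m["fy"]*d,d],-1)[d>0]@T[:3,:3].T+T[:3,3]
    H=np.full((15,13),-1.)
    for i in range(15):
        for j in range(13):
            x=i*.05;y=j*.05
            s=P[(abs(P[:,0]-x)<.025)&(abs(P[:,1]-y)<.025)]
            if len(s): H[i,j]=s[:,2].max()
    print(n,"rows x 0..0.7, cols y 0..0.6"); 
    for r in H: print(*(f"{a:5.2f}" for a in r))
E
```

```text
top rows x 0..0.7, cols y 0..0.6
-1.00 -1.00  0.02  0.01 -1.00 -1.00 -1.00 -1.00 -0.89 -1.00 -1.00 -1.00 -1.00
-1.00  0.15  0.07  0.01 -1.00 -1.00 -1.00 -1.00 -0.89 -1.00 -1.00 -1.00 -1.00
 0.23  0.20  0.01  0.01 -1.00 -1.00 -1.00 -1.00 -0.89 -1.00 -1.00 -1.00 -1.00
 0.19  0.01  0.00  0.00 -1.00 -1.00 -1.00 -0.03 -0.90 -1.00  0.39 -1.00  0.29
 0.00  0.00  0.04  0.04  0.00  0.01  0.00  0.02  0.21  0.21  0.51  0.45  0.35
 0.09  0.09  0.09  0.14  0.14  0.14  0.00  0.02  0.21  0.21  0.57  0.58  0.01
 0.17  0.14  0.09  0.14  0.14  0.14  0.07  0.02  0.21  0.21  0.21  0.00  0.00
 0.09  0.14  0.09  0.07  0.05  0.11  0.11  0.03  0.48  0.48  0.21  0.00 -0.00
 0.09  0.09  0.06  0.06  0.05  0.00  0.01  1.01  1.01  0.48  0.06  0.07  0.03
 0.15  0.15  0.09  0.06  0.02  0.01  0.01  1.01  1.01  0.96  0.49  0.48 -1.00
 0.15  0.15  0.09  0.09  0.07  0.10  0.06  0.03  0.01  0.47  0.47  0.47  0.06
 0.09  0.09  0.09  0.09  0.06  0.06  0.06  0.03  0.28  0.24  0.15  0.03  0.07
 0.08  0.04  0.04  0.07  0.07  0.07  0.07  0.02  0.29  0.29  0.29  0.03  0.07
 0.02  0.07  0.07  0.06  0.07  0.07  0.07  0.02  0.27
[... 607 characters left out ...]
0.17  0.14  0.09  0.15  0.14  0.14  0.10  0.02  0.21  0.21  0.21 -1.00 -1.00
 0.09  0.14  0.09  0.06  0.05  0.11  0.11  0.02  0.48  0.21  0.21 -1.00 -1.00
 0.09  0.09  0.06  0.06  0.05  0.01  0.01  0.80  0.77  0.48  0.07  0.06 -1.00
 0.15  0.15  0.09  0.06  0.02  0.01  0.01  0.80  0.80  0.49  0.49  0.48  0.00
 0.15  0.15  0.09  0.09  0.07  0.10  0.06  0.04  0.01  0.47  0.47  0.47  0.07
 0.09 -1.00  0.09  0.09  0.06  0.06  0.07 -1.00  0.28  0.25  0.15  0.03  0.07
 0.08  0.04  0.03  0.07  0.07  0.07  0.07  0.02  0.29  0.29  0.29  0.03  0.06
 0.02  0.07  0.07  0.06  0.07  0.07  0.07  0.03  0.27  0.29  0.27  0.00  0.01
 0.06  0.02  0.08  0.05  0.05  0.06  0.06  0.02  0.01  0.29  0.00 -1.00 -1.00
```

```bash
python3 - <<'E'
from h import *
for n in("top","scene"):
    m=manip.camera_model(n); d=np.load(n+".npz")["d"]; T=np.array(m["world_from_camera"])
    v,u=np.mgrid[:384,:512]; P=np.stack([(u-m["cx"])/m["fx"]*d,(v-m["cy"])/m["fy"]*d,d],-1)[d>0]@T[:3,:3].T+T[:3,3]
    for z in np.arange(.05,1.,.1):
        s=P[(P[:,0]>.3)&(P[:,0]<.56)&(P[:,1]>.28)&(P[:,1]<.46)&(P[:,2]>z)&(P[:,2]<z+.1)]
        if len(s): print(n,z.round(2),len(s),"x",np.percentile(s[:,0],[2,50,98]).round(3),"y",np.percentile(s[:,1],[2,50,98]).round(3),"rmin",np.hypot(s[:,0],s[:,1]).min().round(3))
E
```

```text
top 0.05 514 x [0.308 0.377 0.555] y [0.281 0.381 0.455] rmin 0.424
top 0.15 613 x [0.3   0.324 0.457] y [0.378 0.413 0.458] rmin 0.484
top 0.25 137 x [0.377 0.426 0.458] y [0.367 0.384 0.418] rmin 0.558
top 0.35 166 x [0.379 0.439 0.457] y [0.367 0.381 0.415] rmin 0.56
top 0.45 545 x [0.375 0.449 0.498] y [0.366 0.428 0.459] rmin 0.557
top 0.55 269 x [0.424 0.444 0.454] y [0.364 0.376 0.389] rmin 0.558
top 0.65 465 x [0.422 0.442 0.452] y [0.363 0.375 0.388] rmin 0.557
top 0.75 916 x [0.423 0.44  0.451] y [0.366 0.375 0.387] rmin 0.558
top 0.85 1919 x [0.428 0.443 0.46 ] y [0.372 0.375 0.42 ] rmin 0.567
top 0.95 5484 x [0.421 0.441 0.465] y [0.359 0.375 0.42 ] rmin 0.554
scene 0.05 877 x [0.302 0.38  0.55 ] y [0.286 0.381 0.42 ] rmin 0.424
scene 0.15 743 x [0.302 0.373 0.454] y [0.366 0.384 0.453] rmin 0.483
scene 0.25 422 x [0.374 0.425 0.454] y [0.366 0.382 0.42 ] rmin 0.553
scene 0.35 467 x [0.375 0.428 0.453] y [0.366 0.386 0.421] rmin 0.556
scene 0.45 474 x [0.374 0.431 0.455] y [0.366 0.381 0.455] rmin 0.555
scene 0.55 367 x [0.423 0.435 0.451] y [0.364 0.377 0.392] rmin 0.557
scene 0.65 410 x [0.421 0.433 0.449] y [0.363 0.376 0.391] rmin 0.554
scene 0.75 224 x [0.422 0.432 0.448] y [0.364 0.376 0.389] rmin 0.556
```

Emit:
drive_tool(
  deltas=[
    [[0,0,-0.04],0],
    [[0,0,-0.04],0],
    [[0,-0.02,-0.02],0],
    [[0,-0.04,0],0],
    [[0,-0.04,0],0],
    [[0,-0.04,0],0],
    [[0,-0.04,0],0],
    [[0,-0.02,0],0],
    [[0,0,0],0],
    [[0,0,0],0],
  ],
  gripper=0.03,
)

```text
clock: 1.1
tcp_pos: [0.1104, 0.3584, 0.3314]
ee_rot: [0.149, 0.989, 0.0, 0.0]
contact_force: [0.5, 1.2, 0.1]
gripper_width: 0.349
grip_force: 0.0
```

Emit:
drive_tool(
  deltas=[
    [[-0.045,-0.003,0],0.12],
    [[-0.045,-0.003,0],0.12],
    [[-0.045,-0.003,0],0.12],
    [[-0.045,-0.003,0],0.12],
    [[-0.045,-0.003,0],0.12],
    [[-0.045,-0.003,0],0.12],
    [[-0.045,-0.003,0],0.12],
    [[0,0,0],0.14],
    [[0,0,0],0.14],
    [[0,0,0],0],
  ],
)

```text
clock: 2.1
tcp_pos: [0.3408, 0.1548, 0.3308]
ee_rot: [0.653, 0.757, -0.001, -0.0]
contact_force: [-0.2, 0.3, 1.0]
gripper_width: 0.355
grip_force: 0.0
```

Emit:
drive_tool(
  deltas=[
    [[0.01,0.03,0],0],
    [[0.015,0.035,0],0],
    [[0.015,0.035,0],0],
    [[0.015,0.03,0.02],0],
    [[0.015,0.03,0.02],0],
    [[0,0,0.02],0],
    [[0,0,0],0],
    [[0,0,0],0],
    [[0,0,0],0],
    [[0,0,0],0],
  ],
)

```text
clock: 3.1
tcp_pos: [0.4875, 0.2483, 0.2727]
ee_rot: [0.651, 0.759, 0.001, 0.001]
contact_force: [0.9, -0.3, -0.3]
gripper_width: 0.35
grip_force: 0.0
```

```bash
python3 - <<'E'
from h import *
print(manip.observe()["tcp_pos"])
im,d,m=cam("wrist"); np.savez("w1",im=im,d=d,T=m["world_from_camera"]); cv2.imwrite("pics/w1.png",im)
print(np.round(m["world_from_camera"],3),m["fx"])
E
```

```text
[0.48748553 0.24830532 0.27272172]
[[ 0.988  0.144  0.05   0.474]
 [ 0.152 -0.937 -0.315  0.329]
 [ 0.002  0.319 -0.948  0.416]
 [ 0.     0.     0.     1.   ]] 331.21154681777176
```

View pics/w1.png

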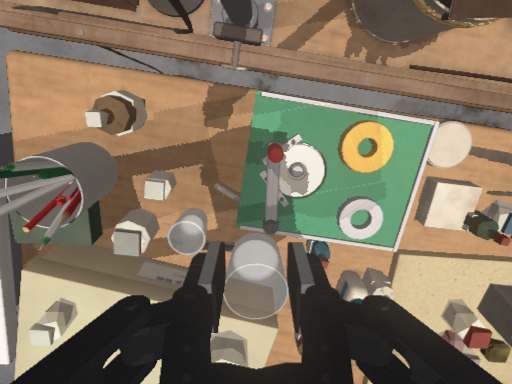

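```bash
cat > fx.py <<'E'
from h import *
def measure(im,m,a=None):
    hsv=cv2.cvtColor(im,40)
    R=lambda c,z:np.array([ray(m,u+0.,v+0.,z)[:2] for u,v in c.reshape(-1,2)]).astype(np.float32)
    big=lambda k:max(cv2.findContours(k,0,1)[0],key=cv2.contourArea)
    g=cv2.inRange(hsv,(60,80,40),(90,255,255)); r=cv2.minAreaRect(R(big(g),.05)*1000); print("green",np.round(r[0],1),np.round(r[1],1),round(r[2],2))
    b=cv2.inRange(hsv,(15,120,90),(35,255,255)); cb=R(big(b),.062)*1000; print("brass",np.round(cv2.minEnclosingCircle(cb),1) if 0 else [np.round(x,1) for x in cv2.minEnclosingCircle(cb)])
    k=cv2.inRange(hsv,(0,150,60),(9,255,255))|cv2.inRange(hsv,(172,150,60),(180,255,255)); 
    for c in cv2.findContours(k,0,1)[0]:
        if 60<cv2.contourArea(c)<3000:
            q=R(c,.094)*1000; e=cv2.minEnclosingCircle(q); print("red",np.round(e[0],1),round(e[1],1),c.mean((0,1)).round(0))
if __name__=="__main__":
    print(manip.observe()["joint_positions"].round(2))
    z=np.load("w1.npz"); m=manip.camera_model("wrist"); m["world_from_camera"]=z["T"]; measure(z["im"],m)
    for u,v in((257,93),(438,123),(395,250)): print("rim corner",ray(m,u,v,.054).round(4))
    print("nose",ray(m,297,170,.049).round(4),"pivot",ray(m,270,222,.068).round(4))
E
python3 fx.py
```

```text
[ 0.33  0.08  1.43 -0.    1.63  0.18]
green [574.3 240.3] [154.8 195.1] 89.24
brass [array([602.4, 279.4]), np.float64(29.5)]
red [781.9  80.4] 16.4 [475. 334.]
red [275.3 168.4] 30.1 [ 47. 210.]
red [304.1 182.1] 15.2 [ 73. 203.]
red [504.4 265. ] 8.9 [275. 153.]
rim corner [0.478  0.3166 0.054 ]
rim corner [0.676  0.3156 0.054 ]
rim corner [0.6738 0.1597 0.054 ]
nose [0.5363 0.2398 0.049 ] pivot [0.5143 0.1794 0.068 ]
```

Emit:
drive_tool(
  deltas=[
    [[0,0,0.01],0.145],
    [[0,0,0.01],0.145],
    [[0,0,0.01],0.145],
    [[0,0,0.01],0.145],
    [[0,0,0.01],0.145],
    [[0,0,0.01],0.145],
    [[0,0,0.01],0.145],
    [[0,0,0.01],0.145],
    [[0,0,0.01],0.145],
    [[0,0,0.01],0.145],
  ],
)

```text
clock: 4.15
tcp_pos: [0.4875, 0.2482, 0.1716]
ee_rot: [0.991, 0.133, 0.001, -0.0]
contact_force: [0.1, 0.2, -0.3]
gripper_width: 0.356
grip_force: 0.0
```

Emit:
drive_tool(
  deltas=[
    [[0,0,0],0.137],
    [[0,0,0],0.137],
    [[0.009,-0.009,0],0],
    [[0.008,-0.008,0],0],
    [[0,0,0],0],
    [[0,0,0],0],
    [[0,0,0],0],
    [[0,0,0],0],
    [[0,0,0],0],
    [[0,0,0],0],
  ],
)

```text
clock: 5.15
tcp_pos: [0.5044, 0.2652, 0.1714]
ee_rot: [1.0, -0.001, 0.0, 0.0]
contact_force: [0.5, -0.5, -0.2]
gripper_width: 0.35
grip_force: 0.0
```

```bash
python3 - <<'E'
from fx import *
im,d,m=cam("wrist"); cv2.imwrite("pics/w2.png",im); measure(im,m); print(manip.observe()["joint_positions"].round(2))
E
```

```text
green [578.5 237.8] [149.7 122.3] 89.94
brass [array([602.9, 280. ]), np.float64(28.2)]
red [508.9 262.8] 10.7 [259. 195.]
[ 0.35  0.17  1.54 -0.    1.43  1.92]
```

View pics/w2.png

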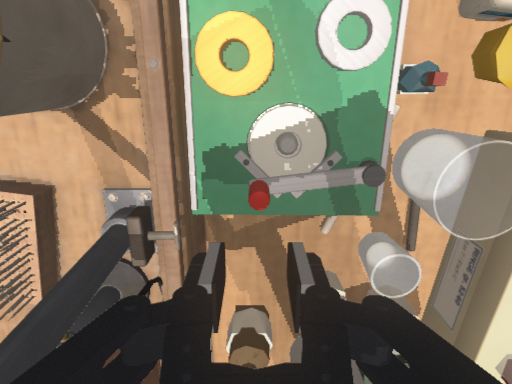

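```bash
python3 - <<'E'
from h import *
m=manip.camera_model("wrist")
print("knobtop",ray(m,259,201,.094).round(4),"nose",ray(m,288,144,.049).round(4),"pivot",ray(m,373,176,.068).round(4),"rimL",ray(m,190,213,.054).round(4),"rimR",ray(m,383,213,.054).round(4))
E
```

```text
knobtop [0.5047 0.2625 0.094 ] nose [0.5371 0.2387 0.049 ] pivot [0.5156 0.1739 0.068 ] rimL [0.4792 0.3206 0.054 ] rimR [0.4789 0.1567 0.054 ]
```

Emit:
drive_tool(
  deltas=[
    [[0,0.001,0.02],0],
    [[0,0,0.02],0],
    [[0,0,0.02],0],
    [[0,0,0.02],0],
    [[0,0,0.015],0],
    [[0,0,0.005],0],
    [[0,0,0],0],
    [[0,0,0],0],
    [[0,0,0],0],
    [[0,0,0],0],
  ],
  newtons=20,
)

```text
clock: 6.2
tcp_pos: [0.5047, 0.2644, 0.072]
ee_rot: [1.0, -0.001, 0.0, -0.0]
contact_force: [-0.2, -0.7, 0.1]
gripper_width: 0.352
grip_force: 0.0
```

Emit:
drive_tool(
  deltas=[
    [[0,0,0],0],
    [[0,0,0],0],
    [[0,0,0],0],
    [[0,0,0],0],
    [[0,0,0],0],
    [[0,0,0],0],
    [[0,0,0],0],
    [[0,0,0],0],
    [[0,0,0],0],
    [[0,0,0],0],
  ],
  gripper=0.0,
)

```text
clock: 7.2
tcp_pos: [0.5049, 0.2633, 0.0718]
ee_rot: [1.0, -0.001, 0.0, 0.001]
contact_force: [0.4, -10.5, 5.0]
gripper_width: 0.18
grip_force: 20.3
```

Emit:
drive_tool(
  deltas=[
    [[-0.005,0.002,0],0],
    [[-0.005,0.001,0],0],
    [[-0.0049,0.0014,0],0],
    [[-0.0048,0.0016,0],0],
    [[-0.0047,0.0019,0],0],
    [[-0.0046,0.0022,0],0],
    [[-0.0045,0.0024,0],0],
    [[-0.0043,0.0027,0],0],
    [[-0.0042,0.0029,0],0],
    [[-0.004,0.0031,0],0],
  ],
)

```text
clock: 8.2
tcp_pos: [0.4569, 0.2451, 0.0718]
ee_rot: [1.0, -0.0, -0.001, -0.002]
contact_force: [-11.6, 21.8, 10.1]
gripper_width: 0.176
grip_force: 21.5
```

Emit:
drive_tool(
  deltas=[
    [[-0.0018,-0.003,0],0],
    [[-0.0038,0.0034,0],0],
    [[-0.0036,0.0036,0],0],
    [[-0.0034,0.0038,0],0],
    [[-0.0032,0.004,0],0],
    [[-0.003,0.0041,0],0],
    [[-0.0027,0.0043,0],0],
    [[0,0,0],0],
    [[0,0,0],0],
    [[0,0,0],0],
  ],
)

```text
clock: 9.2
tcp_pos: [0.4352, 0.2235, 0.0714]
ee_rot: [1.0, -0.0, -0.001, -0.0]
contact_force: [-12.5, 6.6, 11.5]
gripper_width: 0.177
grip_force: 21.8
```

Emit:
drive_tool(
  deltas=[
    [[-0.003,0,0],0],
    [[-0.0025,0.0044,0],0],
    [[-0.0022,0.0046,0],0],
    [[-0.002,0.0047,0],0],
    [[-0.0017,0.0048,0],0],
    [[0,0,0],0],
    [[0,0,0],0],
    [[0,0,0],0],
    [[0,0,0],0],
    [[0,0,0],0],
  ],
)

```text
clock: 10.2
tcp_pos: [0.4246, 0.2044, 0.0713]
ee_rot: [1.0, -0.001, -0.001, -0.0]
contact_force: [-5.0, 1.4, 7.7]
gripper_width: 0.178
grip_force: 21.5
```

Emit:
drive_tool(
  deltas=[
    [[-0.0015,0.002,0],0],
    [[-0.0005,0.002,0],0],
    [[0,0.001,0],0],
    [[0,0,0],0],
    [[0,0,0],0],
    [[0,0,0],0],
    [[0,0,0],0],
    [[0,0,0],0],
    [[0,0,0],0],
    [[0,0,0],0],
  ],
)

```text
clock: 11.2
tcp_pos: [0.4236, 0.202, 0.0716]
ee_rot: [1.0, -0.001, 0.001, -0.003]
contact_force: [3.6, 31.4, -2.9]
gripper_width: 0.176
grip_force: 21.9
```

Emit:
drive_tool(
  deltas=[
    [[0,-0.003,0],0],
    [[0,0,0],0],
    [[0,0,0],0],
    [[0,0,0],0],
    [[0,0,0],0],
    [[0,0,-0.02],0],
    [[0,0,-0.02],0],
    [[0,0,-0.02],0],
    [[0,0,-0.02],0],
    [[0,0,0],0],
  ],
  gripper=0.03,
)

```text
clock: 12.2
tcp_pos: [0.4245, 0.2026, 0.1537]
ee_rot: [1.0, -0.001, 0.002, -0.0]
contact_force: [0.6, -0.4, -0.1]
gripper_width: 0.349
grip_force: 0.0
```

Emit:
drive_tool(
  deltas=[
    [[0.02,-0.01,-0.01],0],
    [[0.03,-0.013,0],0],
    [[0.03,-0.013,0],0],
    [[0.03,-0.013,0],0],
    [[0.03,-0.013,0],0],
    [[0.02,-0.01,0],0],
    [[0.018,-0.005,0],0],
    [[0,0,0],0],
    [[0,0,0],0],
    [[0,0,0],0],
  ],
  gripper=0.07,
)

```text
clock: 13.2
tcp_pos: [0.6009, 0.279, 0.161]
ee_rot: [1.0, -0.001, -0.0, 0.0]
contact_force: [0.5, 0.3, -1.3]
gripper_width: 0.822
grip_force: 0.0
```

```bash
python3 - <<'E'
from fx import *
im,d,m=cam("wrist"); cv2.imwrite("pics/w3.png",im); measure(im,m); print(manip.observe()["joint_positions"].round(2))
E
```

```text
green [573.7 240.8] [155.3 194.3] 89.5
brass [array([602.8, 280.2]), np.float64(29.3)]
[ 0.32  0.36  1.32 -0.    1.46  1.89]
```

View pics/w3.png

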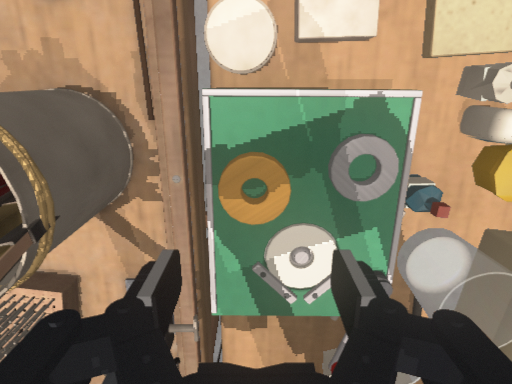

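```bash
python3 - <<'E'
from h import *
m=manip.camera_model("wrist")
print("nose",ray(m,302,258,.049).round(4),"rim",[ray(m,u,v,.054).round(4)[:2] for u,v in((203,90),(421,92))])
E
```

```text
nose [0.5352 0.2383 0.049 ] rim [array([0.6759, 0.3167]), array([0.6742, 0.1586])]
```

Emit:
drive_tool(
  deltas=[
    [[0.002,-0.001,0.02],0],
    [[0,0,0.02],0],
    [[0,0,0.02],0],
    [[0,0,0.02],0],
    [[0,0,0.015],0],
    [[0,0,0.008],0],
    [[0,0,0.004],0],
    [[0,0,0],0],
    [[0,0,0],0],
    [[0,0,0],0],
  ],
)

```text
clock: 14.25
tcp_pos: [0.6039, 0.2804, 0.0551]
ee_rot: [1.0, -0.001, 0.001, -0.0]
contact_force: [0.3, 0.1, -0.4]
gripper_width: 0.819
grip_force: 0.0
```

Emit:
drive_tool(
  deltas=[
    [[0,0,0],0],
    [[0,0,0],0],
    [[0,0,0],0],
    [[0,0,0],0],
    [[0,0,0],0],
    [[0,0,0],0],
    [[0,0,0],0],
    [[0,0,0],0],
    [[0,0,0],0],
    [[0,0,0],0],
  ],
  gripper=0.05,
  newtons=20,
)

```text
clock: 15.25
tcp_pos: [0.6038, 0.2804, 0.0552]
ee_rot: [1.0, -0.001, 0.0, -0.0]
contact_force: [-1.8, -0.5, 7.1]
gripper_width: 0.647
grip_force: 19.9
```

Emit:
drive_tool(
  deltas=[
    [[-0.0055,0.0041,0],0],
    [[-0.0055,0.0041,0],0],
    [[-0.0055,0.0041,0],0],
    [[-0.0055,0.0041,0],0],
    [[-0.0055,0.0041,0],0],
    [[-0.0055,0.0041,0],0],
    [[-0.0055,0.0041,0],0],
    [[-0.0055,0.0041,0],0],
    [[-0.0055,0.0041,0],0],
    [[-0.0055,0.0041,0],0],
  ],
)

```text
clock: 16.25
tcp_pos: [0.5488, 0.2394, 0.055]
ee_rot: [1.0, -0.001, 0.001, -0.0]
contact_force: [3.9, 2.1, 4.9]
gripper_width: 0.645
grip_force: 20.7
```

Emit:
drive_tool(
  deltas=[
    [[-0.002,0,0],0],
    [[-0.002,0,0],0],
    [[-0.002,0,0],0],
    [[-0.001,0,0],0],
    [[-0.001,0,0],0],
    [[0,0,0],0],
    [[0,0,0],0],
    [[0,0,0],0],
    [[0,0,0],0],
    [[0,0,0],0],
  ],
)

```text
clock: 17.25
tcp_pos: [0.5405, 0.2393, 0.0542]
ee_rot: [1.0, -0.001, -0.0, 0.0]
contact_force: [1.8, -1.5, 2.8]
gripper_width: 0.648
grip_force: 21.5
```

Keep pushing until the V reacts.

Emit:
drive_tool(
  deltas=[
    [[-0.001,0,0],0],
    [[-0.001,0,0],0],
    [[-0.001,0,0],0],
    [[0,0,0],0],
    [[0,0,0],0],
    [[0,0,0],0],
    [[0,0,0],0],
    [[0,0,0],0],
    [[0,0,0],0],
    [[0,0,0],0],
  ],
)

```text
clock: 18.25
tcp_pos: [0.5374, 0.2394, 0.0542]
ee_rot: [1.0, -0.001, -0.0, 0.0]
contact_force: [-1.2, 0.5, 2.0]
gripper_width: 0.645
grip_force: 21.4
```

Emit:
drive_tool(
  deltas=[
    [[-0.001,0,0],0],
    [[-0.001,0,0],0],
    [[-0.001,0,0],0],
    [[0,0,0],0],
    [[0,0,0],0],
    [[0,0,0],0],
    [[0,0,0],0],
    [[0,0,0],0],
    [[0,0,0],0],
    [[0,0,0],0],
  ],
)

```text
clock: 19.25
tcp_pos: [0.5362, 0.2395, 0.0551]
ee_rot: [1.0, -0.001, 0.002, -0.0]
contact_force: [12.2, 0.7, 2.0]
gripper_width: 0.644
grip_force: 21.4
```

Emit:
drive_tool(
  deltas=[
    [[0,0,0],0],
    [[0,0,0],0],
    [[0,0,0],0],
    [[0,0,-0.01],0],
    [[0,0,-0.02],0],
    [[0,0,-0.03],0],
    [[0,0,-0.03],0],
    [[0,0,0],0],
    [[0,0,0],0],
    [[0,0,0],0],
  ],
  gripper=0.068,
)

```text
clock: 20.25
tcp_pos: [0.5341, 0.2392, 0.1436]
ee_rot: [1.0, -0.001, -0.001, 0.0]
contact_force: [-0.4, -0.1, -0.4]
gripper_width: 0.794
grip_force: 0.0
```

```bash
python3 - <<'E'
from fx import *
im,d,m=cam("wrist"); cv2.imwrite("pics/w4.png",cv2.resize(im[120:384,120:472],None,fx=2.2,fy=2.2,interpolation=2)); measure(im,m)
E
```

```text
green [570.2 238.9] [150.9 188.2] 89.45
brass [array([536.6, 238.9]), np.float64(29.1)]
red [441.6 204.8] 17.9 [303. 335.]
```

View pics/w4.png

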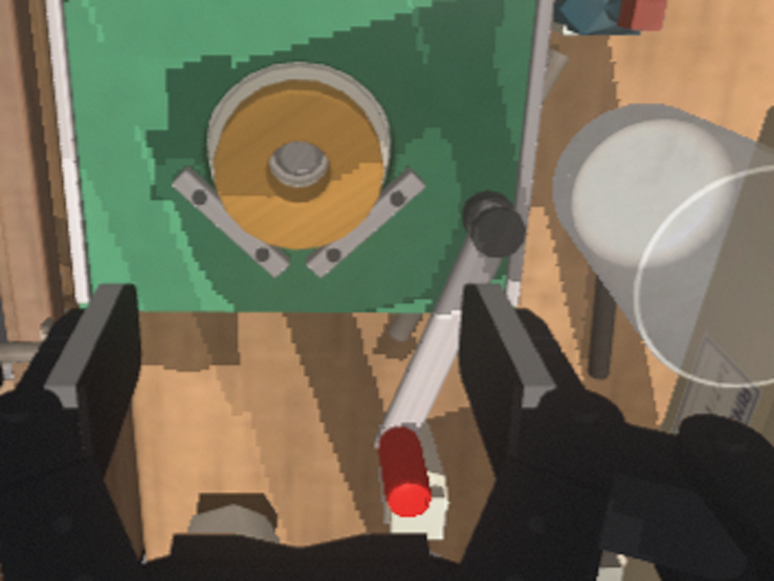

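Emit:
drive_tool(
  deltas=[
    [[0.0025,0,0.01],0],
    [[0,0,0.01],0],
    [[0,0,0.01],0],
    [[0,0,0.01],0],
    [[0,0,0.01],0],
    [[0,0,0.01],0],
    [[0,0,0.01],0],
    [[0,0,0.002],0],
    [[0,0,0],0],
    [[0,0,0],0],
  ],
  gripper=0.022,
)

```text
clock: 21.3
tcp_pos: [0.5373, 0.2394, 0.0727]
ee_rot: [1.0, -0.001, 0.0, -0.0]
contact_force: [-1.3, 0.6, 0.0]
gripper_width: 0.254
grip_force: 0.0
```

Emit:
drive_tool(
  deltas=[
    [[0,0,0.001],0],
    [[0,0,0.001],0],
    [[0,0,0.001],0],
    [[0,0,0.001],0],
    [[0,0,0.001],0],
    [[0,0,0.001],0],
    [[0,0,0.001],0],
    [[0,0,0.001],0],
    [[0,0,0],0],
    [[0,0,0],0],
  ],
)

```text
clock: 22.3
tcp_pos: [0.537, 0.2393, 0.0642]
ee_rot: [1.0, -0.001, -0.0, 0.0]
contact_force: [0.6, -0.6, 0.5]
gripper_width: 0.256
grip_force: 0.0
```

Emit:
drive_tool(
  deltas=[
    [[0,0,0.001],0],
    [[0,0,0.001],0],
    [[0,0,0.001],0],
    [[0,0,0.001],0],
    [[0,0,0.001],0],
    [[0,0,0.001],0],
    [[0,0,0],0],
    [[0,0,0],0],
    [[0,0,0],0],
    [[0,0,0],0],
  ],
)

```text
clock: 23.3
tcp_pos: [0.5369, 0.2393, 0.0581]
ee_rot: [1.0, -0.001, -0.0, 0.0]
contact_force: [-0.4, -0.8, -0.4]
gripper_width: 0.259
grip_force: 0.0
```

```bash
cat > bz.py <<'E'
from fx import *
im,d,m=cam("wrist"); hsv=cv2.cvtColor(im,40); T=np.array(m["world_from_camera"])
def pts(k):
    v,u=np.nonzero((k>0)&(d>0)); z=d[v,u]; return np.stack([(u-m["cx"])/m["fx"]*z,(v-m["cy"])/m["fy"]*z,z],1)@T[:3,:3].T+T[:3,3]
def rep(n,k,c,r=.1):
    p=pts(k); p=p[np.hypot(*(p[:,:2]-c).T)<r]; print(n,len(p),"z pct5/50/95",np.percentile(p[:,2],[5,50,95]).round(4),"x",np.percentile(p[:,0],[2,98]).round(4),"y",np.percentile(p[:,1],[2,98]).round(4))
rep("brass",cv2.inRange(hsv,(12,110,60),(35,255,255)),np.array([.537,.239]),.035)
rep("green",cv2.inRange(hsv,(60,80,40),(90,255,255)),np.array([.6,.239]))
cv2.imwrite("pics/w5.png",im)
E
python3 bz.py
```

```text
brass 6364 z pct5/50/95 [0.0489 0.0586 0.0599] x [0.5116 0.5636] y [0.2155 0.2627]
green 68774 z pct5/50/95 [0.0499 0.0509 0.052 ] x [0.5231 0.6479] y [0.1659 0.3114]
```

Emit:
drive_tool(
  deltas=[
    [[0,0,0.001],0],
    [[0,0,0.001],0],
    [[0,0,0.001],0],
    [[0,0,0.001],0],
    [[0,0,0.001],0],
    [[0,0,0],0],
    [[0,0,0],0],
    [[0,0,0],0],
    [[0,0,0],0],
    [[0,0,0],0],
  ],
)

```text
clock: 24.35
tcp_pos: [0.5371, 0.2394, 0.0535]
ee_rot: [1.0, -0.001, 0.0, 0.0]
contact_force: [-3.8, -1.2, 6.1]
gripper_width: 0.263
grip_force: 3.8
```

Emit:
drive_tool(
  deltas=[
    [[0,0,0.001],0],
    [[0,0,0.001],0],
    [[0,0,0.001],0],
    [[0,0,0],0],
    [[0,0,0],0],
    [[0,0,0],0],
    [[0,0,0],0],
    [[0,0,0],0],
    [[0,0,0],0],
    [[0,0,0],0],
  ],
)

```text
clock: 25.35
tcp_pos: [0.5374, 0.2394, 0.0532]
ee_rot: [1.0, -0.001, 0.001, -0.0]
contact_force: [-17.2, -6.0, 43.0]
gripper_width: 0.259
grip_force: 21.6
```

```bash
python3 bz.py
```

```text
brass 6273 z pct5/50/95 [0.0448 0.0539 0.0551] x [0.5118 0.5638] y [0.2156 0.2626]
green 72421 z pct5/50/95 [0.0499 0.0509 0.052 ] x [0.5231 0.6474] y [0.1659 0.3115]
```

Emit:
drive_tool(
  deltas=[
    [[0,0,-0.003],0],
    [[0,0,-0.01],0],
    [[0,0,-0.03],0],
    [[0,0,-0.04],0],
    [[-0.01,0.003,-0.015],0],
    [[-0.03,0.01,0],0],
    [[-0.035,0.012,0],0],
    [[-0.025,0.008,0],0],
    [[-0.01,0.003,0],0],
    [[0,0,0],0],
  ],
)

```text
clock: 26.4
tcp_pos: [0.4267, 0.2034, 0.1489]
ee_rot: [1.0, -0.001, 0.001, -0.0]
contact_force: [0.3, -0.2, 0.5]
gripper_width: 0.257
grip_force: 0.0
```

```bash
cat >> bz.py <<'E'
k=cv2.inRange(hsv,(0,150,150),(9,255,255)); p=pts(k); p=p[(abs(p[:,2]-.094)<.003)]
print("knob top",len(p),p.mean(0).round(4),p[:,0].min().round(4),p[:,0].max().round(4),p[:,1].min().round(4),p[:,1].max().round(4))
print(manip.observe()["tcp_pos"])
E
python3 bz.py
```

```text
brass 4973 z pct5/50/95 [0.0523 0.0542 0.0555] x [0.5111 0.556 ] y [0.2138 0.2639]
green 8301 z pct5/50/95 [0.0497 0.0509 0.0521] x [0.5066 0.557 ] y [0.1666 0.3117]
knob top 54 [0.4358 0.2019 0.0948] 0.4334 0.4375 0.1984 0.2054
[0.42753518 0.20364857 0.14884932]
```

View pics/w5.png

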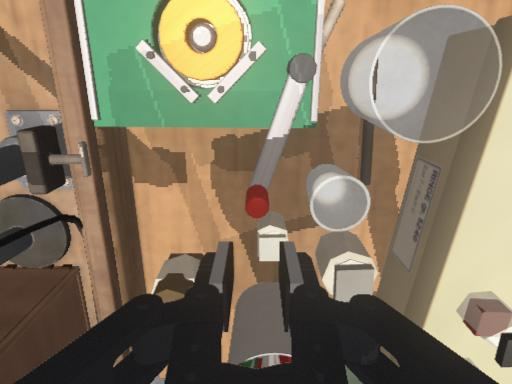

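```bash
sed -i 's/(0,150,150),(9/(0,140,70),(9/' bz.py; python3 bz.py | grep knob; python3 - <<'E'
from h import *
m=manip.camera_model("wrist"); print(ray(m,258,205,.094).round(4), proj(m,[.4307,.2016,.094]), manip.observe()["tcp_pos"])
E
```

```text
knob top 448 [0.428  0.2019 0.0944] 0.307 0.439 0.1789 0.2102
[0.4338 0.2019 0.094 ] (np.float64(258.389547540143), np.float64(209.53777038783986)) [0.42789545 0.20371752 0.1486137 ]
```

Emit:
drive_tool(
  deltas=[
    [[0.004,0.0015,0.015],0],
    [[0,0,0.02],0],
    [[0,0,0.02],0],
    [[0,0,0.015],0],
    [[0,0,0.006],0],
    [[0,0,0.001],0],
    [[0,0,0],0],
    [[0,0,0],0],
    [[0,0,0],0],
    [[0,0,0],0],
  ],
  gripper=0.03,
)

```text
clock: 27.5
tcp_pos: [0.4312, 0.202, 0.0717]
ee_rot: [1.0, -0.001, 0.0, -0.0]
contact_force: [-0.3, -0.5, 1.2]
gripper_width: 0.352
grip_force: 0.0
```

Emit:
drive_tool(
  deltas=[
    [[0,0,0],0],
    [[0,0,0],0],
    [[0,0,0],0],
    [[0,0,0],0],
    [[0,0,0],0],
    [[0,0,0],0],
    [[0,0,0],0],
    [[0,0,0],0],
    [[0,0,0],0],
    [[0,0,0],0],
  ],
  gripper=0.0,
  newtons=20,
)

```text
clock: 28.5
tcp_pos: [0.431, 0.2027, 0.0716]
ee_rot: [1.0, -0.001, 0.0, -0.001]
contact_force: [-1.0, 7.7, 1.7]
gripper_width: 0.18
grip_force: 22.1
```

Emit:
drive_tool(
  deltas=[
    [[0.0019,-0.006,0],0],
    [[0.0023,-0.0051,0],0],
    [[0.0026,-0.005,0],0],
    [[0.0029,-0.0048,0],0],
    [[0.0032,-0.0046,0],0],
    [[0.0035,-0.0044,0],0],
    [[0.0037,-0.0042,0],0],
    [[0.004,-0.004,0],0],
    [[0,0,0],0],
    [[0,0,0],0],
  ],
)

```text
clock: 29.5
tcp_pos: [0.4554, 0.2403, 0.0713]
ee_rot: [1.0, -0.0, 0.0, -0.0]
contact_force: [1.1, -1.3, 4.9]
gripper_width: 0.171
grip_force: 22.6
```

Emit:
drive_tool(
  deltas=[
    [[0.0042,-0.0037,0],0],
    [[0.0045,-0.0034,0],0],
    [[0.0047,-0.0031,0],0],
    [[0.0048,-0.0029,0],0],
    [[0.005,-0.0025,0],0],
    [[0.0052,-0.0022,0],0],
    [[0.0053,-0.0019,0],0],
    [[0.0054,-0.0016,0],0],
    [[0.0055,-0.0012,0],0],
    [[0.0055,-0.0009,0],0],
  ],
)

```text
clock: 30.5
tcp_pos: [0.5056, 0.2634, 0.0711]
ee_rot: [1.0, -0.001, -0.0, 0.0]
contact_force: [-2.2, -5.3, 5.5]
gripper_width: 0.175
grip_force: 22.7
```

Emit:
drive_tool(
  deltas=[
    [[0.003,-0.0003,0],0],
    [[0.003,-0.0002,0],0],
    [[0.003,-0.0001,0],0],
    [[0.002,0,0],0],
    [[0,0,0],0],
    [[0,0,0],0],
    [[0,0,0],0],
    [[0,0,0],0],
    [[0,0,0],0],
    [[0,0,0],0],
  ],
)

```text
clock: 31.5
tcp_pos: [0.5162, 0.2638, 0.0711]
ee_rot: [1.0, -0.001, -0.0, 0.0]
contact_force: [-4.2, -5.3, 3.8]
gripper_width: 0.175
grip_force: 22.7
```

Push on gently to the closed stop.

Emit:
drive_tool(
  deltas=[
    [[0.001,0,0],0],
    [[0.001,0,0],0],
    [[0.001,0,0],0],
    [[0,0,0],0],
    [[0,0,0],0],
    [[0,0,0],0],
    [[0,0,0],0],
    [[0,0,0],0],
    [[0,0,0],0],
    [[0,0,0],0],
  ],
)

```text
clock: 32.5
tcp_pos: [0.5168, 0.2639, 0.0708]
ee_rot: [1.0, -0.0, -0.003, 0.0]
contact_force: [-24.4, -5.8, 14.6]
gripper_width: 0.179
grip_force: 23.7
```

Emit:
drive_tool(
  deltas=[
    [[-0.002,0,0],0],
    [[0,0,0],0],
    [[0,0,0],0],
    [[0,0,0],0],
    [[0,0,0],0],
    [[0,0,-0.01],0],
    [[0,0,-0.02],0],
    [[0,0,-0.03],0],
    [[0,0,-0.03],0],
    [[0,0,0],0],
  ],
  gripper=0.03,
)

```text
clock: 33.5
tcp_pos: [0.5188, 0.2646, 0.1663]
ee_rot: [1.0, -0.001, 0.003, -0.001]
contact_force: [0.2, 0.5, 0.5]
gripper_width: 0.35
grip_force: 0.0
```

```bash
cat >> bz.py <<'E'
g=(im.max(2).astype(int)-im.min(2)<40).astype(np.uint8); p=pts(g); s=p[(p[:,2]>.061)&(p[:,2]<.068)&(p[:,0]>.49)&(p[:,0]<.54)&(p[:,1]>.185)&(p[:,1]<.25)]
if len(s)>20:
    f=np.polyfit(s[:,1],s[:,0],1); print("arm pts",len(s),"slope dx/dy",f.round(4),"x at y=.24",np.polyval(f,.24).round(4))
E
python3 bz.py
```

```text
brass 2761 z pct5/50/95 [0.0517 0.0543 0.0555] x [0.5223 0.5627] y [0.2145 0.2641]
green 27976 z pct5/50/95 [0.0498 0.0509 0.0521] x [0.5239 0.6524] y [0.166  0.3108]
knob top 361 [0.5179 0.2634 0.0944] 0.51 0.525 0.2557 0.2704
[0.51812223 0.26429443 0.16393857]
arm pts 1436 slope dx/dy [0.0112 0.5147] x at y=.24 0.5174
```

View pics/w5.png

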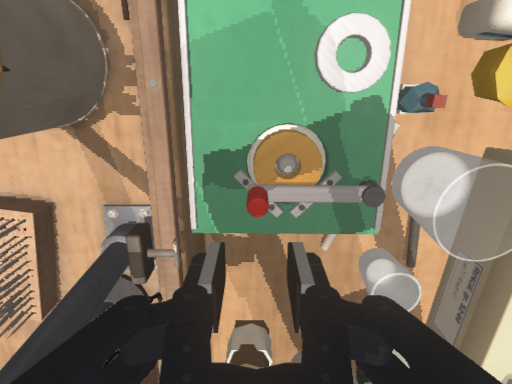

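```bash
python3 -c "
from cell import manip
print(manip.close_job())"
```

```text
the job is handed in; nothing more can be done
None
```

The brass spacer is on the spindle with its seat pressed to the hard stop and the keeper arm closed on its stop over it; the job was handed in at about 34 s of the 61 s, with the steel spacer, tin, bottle and block never touched.

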